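Ready the seasoning row for its picture and hold up the camera post

ROBOT

A 7-joint arm with a two-finger parallel gripper is mounted at the origin on a cart in front of the work surface, level with it; the furniture and walls round the work are solid. World frame = base frame: x ahead of the robot, y to its left, z up, the work surface at z = 0. Lengths are in m, angles in degrees, forces in N, time in s.
With the tool pointing down it reaches from about 0.425 to 0.875 m from the base axis. Payload 4.7 kg.
Tool frame: the origin (TCP) lies where the fingers leave the gripper's body, on its centre line; the fingertips stand 73 mm ahead of it and the grasp point (between the pads) lies 54 mm ahead of it; z points along the fingers, y is the line along which they close (so a half turn about z gives the same grasp; the last joint's range is limited). The gripper opens to 85 mm and grips with 20 to 120 N. Pads are 22 mm wide; open, the fingers measure 114 mm over their backs; the gripper's body (76 mm by 85 mm) begins 54 mm behind the grasp point. The pads swing forward as they close: fully open they stand 13 mm farther back than shut.
Start: joints at [74.089, 18.392, -4.016, 83.108, 1.295, 78.541, -3.26], TCP at [0.187, -0.623, 0.304] pointing down, gripper open.
Joint ranges: [-163.93, 163.93], [-17.29, 119.83], [-79.2, 71.16], [3.27, 140.29], [-89.18, 269.18], [5.43, 117.66], [-154.24, 154.24]. Speed limits (degrees/s): [147.25, 147.25, 180, 180, 180, 180, 180].

INTERFACE

Orientations are given as [roll, pitch, yaw] about the fixed x, y, z axes, in that order (R = Rz(yaw) Ry(pitch) Rx(roll)).
In Python, from plant import monitor, vision, workorder gives the robot as it stands.
- The arm moves only by the tool servo_tool, never from a script. Its arguments are lists of equal length, an entry for each row: "claw": the opening in per cent of the stroke, from 0 (shut) to 100 (fully open); "travel": the shift along the world's x, y, z in m, a list of three; "delta_rot": the turn, a rotation vector about the world's x, y, z in rad, a list of three. A call has 1 to 20 rows; each row shifts and turns the commanded pose from where the row before left it; what a row does not reach is not made up. A row lasts 1/12 s, in which the tool goes at most 41.7 mm and 7.16 degrees, less where a joint would pass 70% of its speed; a pose out of reach is approached as far as the arm can. A call with a gripper value outside its range is refused whole. The fingers move at their own pace and stop on an object; "squeeze" is the grip in N (left out, the last holds). Time passes only in rows, so rows that do not move let the fingers close. It gives the time, the measured TCP pose, the force, the opening and the grip force at its end, in the units of the state.
- monitor.state(): the state, without advancing time (a new reading comes with each control period).
- vision.capture(name): name is "side" or "top"; returns a dict with "img" (480x640x3 uint8, blue, green, red), "range_z" (480x640 float32, m along the optical axis (not along the pixel's ray), 0 where there is no reading), "fx", "fy", "cx", "cy" (pixels), "D" ([k1, k2, p1, p2, k3] as OpenCV has them; the pictures are not rectified), "origin" and "rotation" of the camera in the world. Camera axes: x right, y down, z forward; pixel columns grow to the right and rows downward; lengths in m; the calibration is good to about 2 mm. A picture is of the moment at which its call begins.
- workorder.hand_in(): hands the job in; it is judged then, once.
The state is a dict: "clock": time; "qpos": joint angles; "qd": joint speeds; "joint_efforts": joint torques, N m; "tcp_pos": TCP position; "ee_rot": TCP orientation; "wrist_force": force on the tool from outside, world axes, zero at the start; "wrist_torque": the same for the moment, N m; "opening": opening from 0.0 (shut) to 1.0 (fully open); "grasp_force": force on a finger pad.
Only numpy, scipy, OpenCV 4.12 (cv2) and the standard library are available. Lean on these libraries where they do the work, as an engineer would, in place of code of your own. Each camera call takes 0.05 s, during which the arm holds its last target. There are 200 camera calls.

TASK

A photo of the seasonings is about to be taken. First stand the fallen spice jar upright again in the free place of its row on the cork runner, clear of its two neighbours, and let go of it; then take the grip head of the telescopic camera post so that its side button is squeezed in, pull the head up past the first stop to the second stop (both tubes fully out), and finish while holding it there, because the post sinks back when let go. Leave the pepper mill and the salt shaker standing where they are.

Things in the scene. Friction and masses are not known exactly. Their poses are not given: they have to be found in the camera images.
- spice_jar_mid (a point): Round spice jar with a dark green screw lid, 46 mm in diameter, 105 mm tall, about 0.1 kg; the only thing of the row that lies on its side, its foot over the runner, its lid roughly to -y. The point is its centre, on its axis, 52.5 mm from the foot. Its own z axis runs along the jar from foot to lid: straight up when it stands.
- runner: Flat cork strip on the worktop, 340 mm long (its x axis) and 100 mm wide (its y axis), 1 mm thin, no obstacle; origin at its centre on the worktop. The row has three places on its middle line, at -105, 0 and +105 mm along its x axis: the shaker has the last (+105), mill and jar the other two, either way round.
- mill_mid (a point): Wooden pepper mill standing in the row, 58 mm in diameter, 170 mm tall; the point is its centre, half-way up (85 mm).
- shaker_mid (a point): Clear salt shaker with a grey cap standing in the row, 44 mm in diameter, 90 mm tall; the point is its centre, half-way up (45 mm).
- head_grip (a point): Black grip head on top of the camera post, a block to hold, 30 (x) by 32 mm (y), from 24 mm below to 22 mm above this point. The point is the centre of the grip on the pole's axis, 143 mm above the worktop when collapsed, 253 mm fully extended. Own x axis: from button side to plain back side; z up. Back face 16 mm towards +x. Grip it across x, one finger on the button, one on the back.
- squeeze_button (a joint): Side button: 0 out, 0.005 m fully in (about 5.5 N; springs back). While it is out a tooth latches the collapsed post; the post is free when the button is in by more than about 4.5 mm.
- upper_tube (a joint): How far the thin upper tube is pulled out of the lower tube: 0 collapsed, 0.055 m at its end, which is the first stop. It moves first, at about 3 N.
- lower_tube (a joint): How far the thicker lower tube is pulled out of the post: 0 collapsed, 0.055 m at its end; it moves after the first stop, at about 8 to 9 N. With both tubes at 0.055 m the post is at the second stop, a hard end. Springs and weight draw both tubes back down if the head is let go.
- button_face (a point): Centre of the outer face of the side button, on the head's -x side, 22 mm from head_grip at the same height when not pressed; same axes as the head. Face 22 mm wide, 28 mm high.
- camera_post: The fixed post under the head: disc foot of 126 mm diameter, tube, and at the top a collar (50 by 44 mm) whose top is 115 mm above the worktop, 4 mm under the collapsed head. Origin: on the worktop, on the pole's axis; same axes as the head. A small camera rides on the head at its -y side, 41 to 70 mm from the axis, its top 8 mm above the grip point. The head cannot turn.
There are look-alikes about, which are no part of the job. There is more than one size of the part that bears mill_mid; the job needs the larger.

How it is judged (in metres and radians):
On the way, in this order (a step that is already met when the one before it is completed fails the run):
1. the spice jar stands upright in the free place of its row and is let go (angle between spice_jar_mid's own z axis and vertical below 0.1 rad and height (world z) of spice_jar_mid between 0.047 and 0.058 m and y of spice_jar_mid in the frame of runner between -0.035 and 0.035 m and x of spice_jar_mid in the frame of runner between -0.147 and 0.147 m and horizontal distance between spice_jar_mid and mill_mid above 0.065 m and horizontal distance between spice_jar_mid and shaker_mid above 0.06 m and contact force between spice_jar and the arm below 0.1 N and contact force between spice_jar and the fingers below 0.1 N), for 0.3 s.
2. the camera post is pulled up to its first stop with the button squeezed in (value of joint upper_tube above 0.049 m and value of joint squeeze_button above 0.003 m).
3. the camera post is pulled on to its second stop (value of joint each of upper_tube, lower_tube above 0.05 m), for 0.3 s.
At the end, for the whole second after the job is handed in: Still holding the head: button in over 3 mm, both tubes out over 50 of 55 mm, at rest; jar upright (0.1 rad) on the runner within 35 mm of its middle line, over 65 mm from the mill axis and 60 mm from the shaker axis; mill and shaker upright, within 30 mm of their start (all of step 3 and value of joint squeeze_button above 0.003 m and contact force between upper_tube and the fingers above 2 N and linear speed of upper_tube below 0.02 m/s and angle between each of spice_jar_mid, mill_mid, shaker_mid's own z axis and vertical below 0.1 rad and height (world z) of spice_jar_mid between 0.047 and 0.058 m and y of spice_jar_mid in the frame of runner between -0.035 and 0.035 m and x of spice_jar_mid in the frame of runner between -0.147 and 0.147 m and horizontal distance between spice_jar_mid and mill_mid above 0.065 m and horizontal distance between spice_jar_mid and shaker_mid above 0.06 m and distance of each of mill_mid, shaker_mid from where it was at the start of the episode below 0.03 m); the arm keeps its last pose, push and grip.
It fails at once if the pepper mill or the salt shaker is knocked over or pushed away (angle between any of mill_mid, shaker_mid's own z axis and vertical above 0.4 rad or distance of any of mill_mid, shaker_mid from where it was at the start of the episode above 0.04 m).
It also fails if it takes over 72 s, if anything falls off the work surface, if the arm or the gripper's body presses on something with over 40 N, if the wrist force passes 120 N, or if a joint passes its speed limit or range.

## Working session

There is one attempt and no reset: what is moved stays moved. The work goes in short steps, Python scripts to look and compute and a tool call to move; the robot and the scene stay as the last step left them, time stands still between calls to the robot, and variables do not carry over. Pictures are saved under pics/ and viewed, at most 10 in all, crops included, and the job is handed in when it is done.

Besides the shell and the picture viewer there is one more tool, called after "Request:" by a JSON object that holds its "api" and its "payload", one argument or row to a line. servo_tool: Moves the arm, as the interface text tells. Its arguments: {"type":"object","properties":{"claw":{"type":"array"},"travel":{"type":"array"},"delta_rot":{"type":"array"},"squeeze":{"type":"number"}},"required":["claw","travel","delta_rot"]}

```bash
ls; mkdir -p pics; cat > h.py <<'E'
import numpy as np, cv2
from plant import monitor, vision, workorder
def pts(c):
    "world point for each pixel (480x640x3), nan where no range"
    h,w=c["range_z"].shape
    K=np.array([[c["fx"],0,c["cx"]],[0,c["fy"],c["cy"]],[0,0,1]])
    uv=np.stack(np.meshgrid(np.arange(w),np.arange(h)),-1).reshape(-1,1,2).astype(np.float64)
    n=cv2.undistortPoints(uv,K,np.array(c["D"])).reshape(h,w,2)
    z=np.where(c["range_z"]>0,c["range_z"],np.nan)
    p=np.dstack([n*z[...,None],z])
    return p@np.array(c["rotation"]).T+np.array(c["origin"])
E
python3 - <<'E'
from h import *
print(monitor.state())
for n in("side","top"):
    c=vision.capture(n); cv2.imwrite(f"pics/{n}0.png",c["img"]); np.savez(f"{n}0.npz",img=c["img"],P=pts(c))
    print(n,c["origin"],c["rotation"],c["fx"])
E
```

```text
pics
{'clock': 0.0, 'qpos': array([74.08979473, 18.44016501, -4.01461444, 83.17604377,  1.29378684,
       78.54016761, -3.26043094]), 'qd': array([-0.03318008, -0.08556017,  0.06543816,  0.03883369,  0.00500777,
        0.058881  , -0.02165829]), 'joint_efforts': array([ 1.93124407e-05, -4.93575525e+01, -3.82081456e-01, -3.14329076e+01,
        1.30402594e-02,  1.12953235e-02, -1.52509710e-05]), 'tcp_pos': array([ 0.18682019, -0.62215326,  0.30280069]), 'ee_rot': array([-1.79888796e+02,  4.87648624e-03,  1.67184416e+01]), 'wrist_force': array([-0.16211799,  0.72910084, -0.03770264]), 'wrist_torque': array([ 0.02978606,  0.00656828, -0.01695383]), 'grasp_force': 0.0, 'opening': 0.9965669267776524}Traceback (most recent call last):
  File "<stdin>", line 4, in <module>
  File "h.py", line 11, in pts
    return p@np.array(c["rotation"]).T+np.array(c["origin"])
           ~~~~~~~~~~~~~~~~~~~~~~~~~~~^~~~~~~~~~~~~~~~~~~~~~
ValueError: operands could not be broadcast together with shapes (480,640) (3,)
```

```bash
sed -i 's/p@np.array(c\["rotation"\]).T/p@R.from_euler("xyz",c["rotation"],degrees=True).as_matrix().T/; 1a from scipy.spatial.transform import Rotation as R' h.py
python3 - <<'E'
from h import *
for n in("side","top"):
    c=vision.capture(n); print(n,c["origin"],c["rotation"],c["fx"])
    P=pts(c); cv2.imwrite(f"pics/{n}0.png",c["img"]); np.savez(f"{n}0.npz",img=c["img"],P=P)
    print(np.nanpercentile(P.reshape(-1,3),[5,25,50,75,95],axis=0))
E
```

```text
side [0.22765237 0.72631153 0.60710692] [-126.43131889   -0.73996988 -154.01700118] 439.0104167295126
[[-1.61881037e-02 -1.39008542e+00 -5.92255687e-01]
 [ 2.52878646e-01 -4.39813662e-01  3.52173533e-04]
 [ 5.60325053e-01  7.23147913e-02  2.00078049e-02]
 [ 7.83920306e-01  3.50435101e-01  1.93557833e-01]
 [ 9.52210241e-01  5.49355724e-01  3.99602212e-01]]
top [0.33906847 0.05615566 0.94659447] [-169.61667819    2.60654328  -91.09965902] 450.0609861161617
[[-1.27670523e-01 -5.82724055e-01 -9.02835316e-01]
 [ 2.32729543e-01 -2.78621377e-01 -1.91101492e-01]
 [ 5.32428167e-01  1.03257313e-01  3.13427982e-04]
 [ 7.65597550e-01  4.84360498e-01  3.97038243e-02]
 [ 8.82601740e-01  1.05946306e+00  3.45885366e-01]]
```

View pics/side0.png

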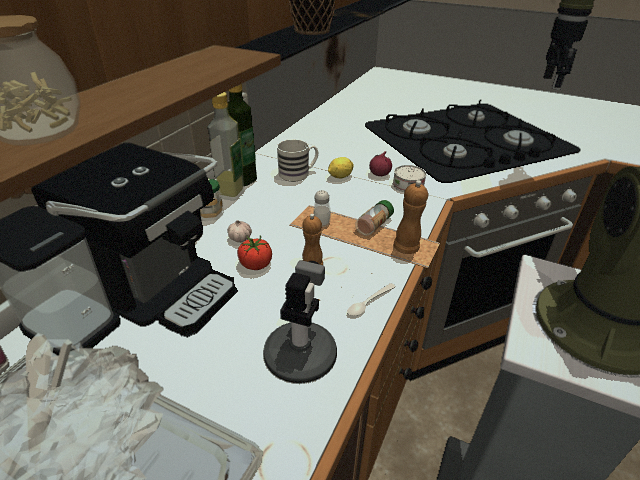

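View pics/top0.png

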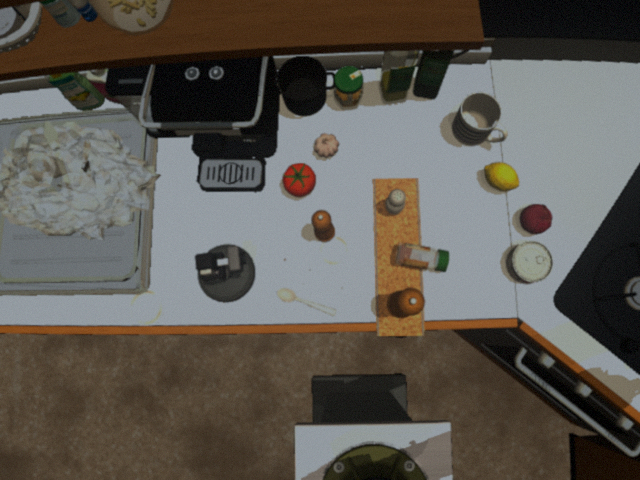

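Side view: fallen jar at (376,217) with its lid at (388,207), shaker at (322,208), large mill at (408,222), and camera post head at (302,290). The top view shows the jar at (420,257), shaker (395,200), large mill (410,302), and post (225,268).
Candidates: the mills are (410,302) on the runner, which is the larger one in the row, and (323,225) off the runner, a small look-alike. The green-lid jars are (420,257) lying on the runner, which is the one meant, and (348,85) standing by the bottles, a look-alike. I'll confirm with an enlarged crop.

```bash
python3 - <<'E'
from h import *
t=np.load("top0.npz"); s=np.load("side0.npz")
a=cv2.resize(t["img"][160:345,190:460],None,fx=2.0,fy=2.0); b=cv2.resize(s["img"][170:390,255:445],None,fx=1.68,fy=1.68)
im=np.zeros((max(a.shape[0],b.shape[0]),a.shape[1],3),np.uint8); 
H=600; a=cv2.resize(t["img"][165:345,190:460],(450,300),interpolation=3); b=cv2.resize(s["img"][170:390,255:445],(345,400),interpolation=3)
im=np.zeros((400,795,3),np.uint8); im[:300,:450]=a; im[:,450:]=b; cv2.imwrite("pics/crop.png",im)
f=lambda x:np.round(x,4)
P=t["P"]; hsv=cv2.cvtColor(t["img"],cv2.COLOR_BGR2HSV)
# runner: orange and z near 0
m=(hsv[...,0]>5)&(hsv[...,0]<22)&(hsv[...,1]>90)&(abs(P[...,2])<.008)
m[:, :365]=0; m[:,432:]=0; m[:170]=0
q=P[m][:,:2]; r=cv2.minAreaRect(q.astype(np.float32)*1000); print("runner",r, cv2.boxPoints(r))
def reg(P,u0,v0,u1,v1,z0,z1,name):
    q=P[v0:v1,u0:u1].reshape(-1,3); q=q[(q[:,2]>z0)&(q[:,2]<z1)]
    print(name,len(q),f(np.median(q,0)) if len(q) else "",f(np.percentile(q,[2,98],axis=0)) if len(q) else ""); return q
reg(P,380,280,440,325,.14,.2,"mill top"); reg(P,380,180,412,220,.07,.11,"shaker top")
q=reg(P,385,235,455,280,.012,.06,"jar")
r=cv2.minAreaRect(q[:,:2].astype(np.float32)*1000); print(r,cv2.boxPoints(r))
g=(hsv[...,0]>40)&(hsv[...,0]<85)&(hsv[...,1]>90); g[:235]=0;g[280:]=0;g[:,:385]=0
q=P[g];q=q[q[:,2]>.01]; print("lid",f(np.median(q,0)),f(np.percentile(q,[2,98],axis=0)))
reg(P,190,240,245,285,.10,.2,"head"); q=reg(P,190,240,245,285,.155,.2,"headtop")
if len(q): print(cv2.minAreaRect(q[:,:2].astype(np.float32)*1000))
q=reg(P,190,235,260,305,.004,.03,"foot"); print(cv2.minEnclosingCircle(q[:,:2].astype(np.float32)))
S=s["P"]
reg(S,275,255,330,330,.12,.2,"S head"); reg(S,390,175,430,260,.16,.2,"S mill top"); reg(S,310,185,335,230,.08,.11,"S shaker")
q=reg(S,350,190,400,240,.012,.06,"S jar")
hs=cv2.cvtColor(s["img"],cv2.COLOR_BGR2HSV)
E
```

```text
runner ((495.62091064453125, -61.70750427246094), (138.1285858154297, 338.46429443359375), 88.42434692382812) [[ 324.5537    -126.09233  ]
 [ 662.89      -135.39903  ]
 [ 666.6881       2.6773224]
 [ 328.3518      11.984024 ]]
mill top 597 [ 0.3869 -0.062   0.1535] [[ 0.3659 -0.0846  0.1411]
 [ 0.4102 -0.0423  0.1692]]
shaker top 239 [ 0.5957 -0.0566  0.0851] [[ 0.5829 -0.0723  0.0714]
 [ 0.6133 -0.0419  0.0901]]
jar 1116 [ 0.4812 -0.1067  0.0412] [[ 0.4581 -0.1573  0.0228]
 [ 0.5096 -0.0584  0.0468]]
((484.63214111328125, -108.72199249267578), (104.1319808959961, 47.13296127319336), 78.9524917602539) [[ 451.52536  -155.30725 ]
 [ 497.78488  -164.339   ]
 [ 517.7389    -62.136734]
 [ 471.4794    -53.10498 ]]
lid [ 0.4741 -0.1497  0.0421] [[ 0.4574 -0.5711  0.0285]
 [ 0.4943 -0.1395  0.0474]]
head 1116 [0.4639 0.2878 0.1497] [[0.4407 0.2367 0.1065]
 [0.4905 0.319  0.1669]]
headtop 338 [0.463  0.3025 0.1644] [[0.4459 0.2881 0.1558]
 [0.479  0.3197 0.1678]]
((462.3809814453125, 303.8680114746094), (35.5496940612793, 33.24952697753906), 1.032721757888794)
foot 1479 [0.4414 0.2949 0.0179] [[0.4072 0.2461 0.0047]
 [0.5216 0.3606 0.0243]]
((0.48212701082229614, 0.2998045086860657), 0.09197036921977997)
S head 1351 [0.462  0.3003 0.1511] [[0.4435 0.2412 0.1248]
 [0.4905 0.3187 0.1669]]
S mill top 40 [ 0.3854 -0.0627  0.1669] [[ 0.3784 -0.072   0.16  ]
 [ 0.3927 -0.0528  0.1722]]
S shaker 110 [ 0.5957 -0.052   0.0873] [[ 0.5313 -0.0677  0.0803]
 [ 0.6123  0.1008  0.1095]]
S jar 790 [ 0.4771 -0.0875  0.039 ] [[ 0.4082 -0.1572  0.0141]
 [ 0.5114 -0.0484  0.0483]]
```

View pics/crop.png

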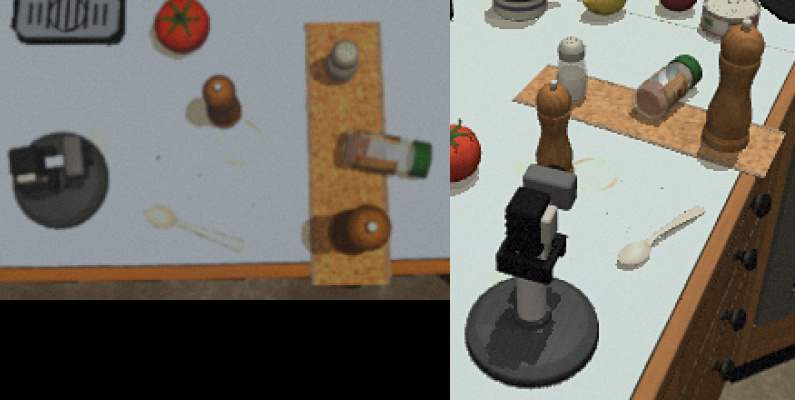

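The crop confirms it. The large mill is on the runner's near place, the shaker on the far one, and the jar lies across the middle with its lid to -y. The post's pale button faces the robot. Moving to the jar.

Request:
{"api": "servo_tool", "payload": {
  "claw": [100,100,100,100,100,100,100,100,100,100,100,100,100,100,100,100,100,100],
  "travel": [
    [0.015,0.022,-0.004],
    [0.015,0.022,-0.004],
    [0.015,0.022,-0.004],
    [0.015,0.022,-0.004],
    [0.015,0.022,-0.004],
    [0.015,0.022,-0.004],
    [0.015,0.022,-0.004],
    [0.015,0.022,-0.004],
    [0.015,0.022,-0.004],
    [0.015,0.022,-0.004],
    [0.015,0.022,-0.004],
    [0.015,0.022,-0.004],
    [0.015,0.022,-0.004],
    [0.015,0.022,-0.004],
    [0.015,0.022,-0.004],
    [0.015,0.022,-0.004],
    [0.015,0.022,-0.004],
    [0.015,0.022,-0.004]
  ],
  "delta_rot": [
    [0,0,0.06],
    [0,0,0.06],
    [0,0,0.06],
    [0,0,0.06],
    [0,0,0.06],
    [0,0,0.06],
    [0,0,0.06],
    [0,0,0.06],
    [0,0,0.06],
    [0,0,0.06],
    [0,0,0.06],
    [0,0,0.06],
    [0,0,0.06],
    [0,0,0.06],
    [0,0,0.06],
    [0,0,0.06],
    [0,0,0.06],
    [0,0,0.06]
  ],
  "squeeze": 40
}}

```text
clock: 1.65
tcp_pos: [0.4576, -0.2249, 0.2317]
ee_rot: [180.0, 0.0, 78.8]
wrist_force: [0.8, -0.5, 0.3]
opening: 1.002
grasp_force: 0.0
```

Request:
{"api": "servo_tool", "payload": {
  "claw": [100,100,100,100,100,100,100,100,100,100,100,100],
  "travel": [
    [0,0,0],
    [0,0,0],
    [0,0,0],
    [0,0,0],
    [0,0,0],
    [0,0,0],
    [0,0,0],
    [0,0,0],
    [0,0,0],
    [0,0,0],
    [0,0,0],
    [0,0,0]
  ],
  "delta_rot": [
    [0.077,-0.015,0],
    [0.077,-0.015,0],
    [0.077,-0.015,0],
    [0.077,-0.015,0],
    [0.077,-0.015,0],
    [0.077,-0.015,0],
    [0.077,-0.015,0],
    [0.077,-0.015,0],
    [0.077,-0.015,0],
    [0.077,-0.015,0],
    [0,0,0],
    [0,0,0]
  ]
}}

```text
clock: 2.65
tcp_pos: [0.4566, -0.2269, 0.231]
ee_rot: [-179.5, -44.9, 78.3]
wrist_force: [0.1, 0.6, -0.0]
opening: 1.003
grasp_force: 0.0
```

```bash
cat >> h.py <<'E'
def tool():
    s=monitor.state(); M=R.from_euler("xyz",s["ee_rot"],degrees=True).as_matrix()
    return s,np.array(s["tcp_pos"]),M
def show():
    s,p,M=tool(); print("t",round(s["clock"],2),"tcp",p.round(4),"toolz",M[:,2].round(3),"tooly",M[:,1].round(3),"grasp",(p+.054*M[:,2]).round(4),
     "open",round(s["opening"],3),"gf",round(s["grasp_force"],1),"F",np.round(s["wrist_force"],1),"q",np.round(s["qpos"],0)); return p,M
E
python3 - <<'E'
from h import *
p,M=show()
print((np.array([.4835,-.117,.028])-.054*M[:,2]-p).round(4))
P=np.load("top0.npz")["P"]; q=P[205:245,308:338].reshape(-1,3); q=q[q[:,2]>.03]; print("small mill",np.percentile(q,[5,50,98],axis=0).round(3))
E
```

```text
t 2.65 tcp [ 0.4566 -0.2269  0.231 ] toolz [ 0.135  0.693 -0.708] tooly [ 0.98  -0.197 -0.006] grasp [ 0.4639 -0.1895  0.1927] open 1.003 gf 0.0 F [ 0.1  0.6 -0. ] q [ 65.  21. -26. 100. -30.  85.  36.]
[ 0.0196  0.0725 -0.1647]
small mill [[0.53  0.076 0.035]
 [0.541 0.092 0.114]
 [0.564 0.111 0.132]]
```

Request:
{"api": "servo_tool", "payload": {
  "claw": [100,100,100,100,100,100,100,100,100,100,100,100,100,100],
  "travel": [
    [0.002,0.005,-0.02],
    [0.002,0.005,-0.02],
    [0.002,0.005,-0.02],
    [0.002,0.005,-0.02],
    [0.002,0.005,-0.02],
    [0.002,0.005,-0.02],
    [0.001,0.007,-0.007],
    [0.001,0.007,-0.007],
    [0.001,0.007,-0.007],
    [0.001,0.007,-0.007],
    [0.002,0.007,-0.007],
    [0.002,0.007,-0.007],
    [0,0,0],
    [0,0,0]
  ],
  "delta_rot": [
    [0,0,0],
    [0,0,0],
    [0,0,0],
    [0,0,0],
    [0,0,0],
    [0,0,0],
    [0,0,0],
    [0,0,0],
    [0,0,0],
    [0,0,0],
    [0,0,0],
    [0,0,0],
    [0,0,0],
    [0,0,0]
  ]
}}

```text
clock: 3.82
tcp_pos: [0.4769, -0.1539, 0.0698]
ee_rot: [-179.6, -45.0, 78.5]
wrist_force: [-1.3, 0.3, 0.0]
opening: 1.0
grasp_force: 0.0
```

```bash
python3 - <<'E'
from h import *
show()
a=vision.capture("top")["img"]; b=vision.capture("side")["img"]
im=np.hstack([cv2.resize(a[180:340,340:500],(400,400),interpolation=3),cv2.resize(b[120:280,300:460],(400,400),interpolation=3)])
cv2.imwrite("pics/grasp1.png",im)
E
```

```text
t 3.82 tcp [ 0.4769 -0.1539  0.0698] toolz [ 0.134  0.694 -0.707] tooly [ 0.981 -0.195 -0.005] grasp [ 0.4842 -0.1164  0.0316] open 1.0 gf 0.0 F [-1.3  0.3  0. ] q [ 59.  32. -27. 109. -30.  65.  41.]
```

View pics/grasp1.png

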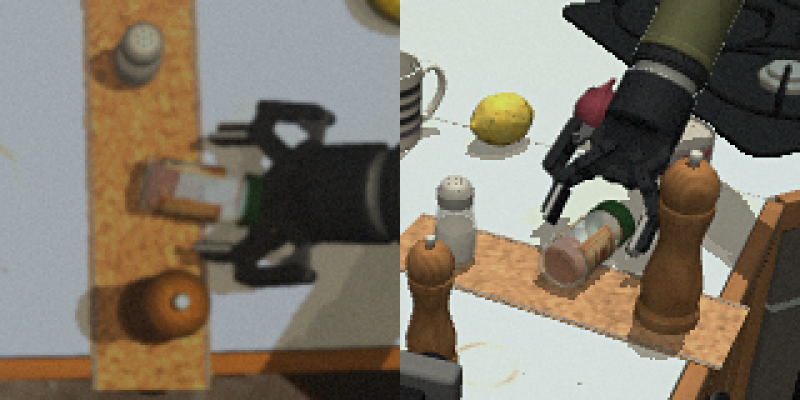

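The fingers straddle the jar symmetrically, with fingertips at about (235,130) and (235,245) in the left crop. I'll go down 4 mm further, close, and lift.

Request:
{"api": "servo_tool", "payload": {
  "claw": [100,100,30,30,30,30,30,30,30,30,30,30,30,30],
  "travel": [
    [0,0.002,-0.005],
    [0,0,0],
    [0,0,0],
    [0,0,0],
    [0,0,0],
    [0,0,0],
    [0,0,0],
    [0,0,0],
    [0,0,0],
    [0,0,0],
    [0,0,0],
    [0,0,0],
    [0,0,0],
    [0,0,0]
  ],
  "delta_rot": [
    [0,0,0],
    [0,0,0],
    [0,0,0],
    [0,0,0],
    [0,0,0],
    [0,0,0],
    [0,0,0],
    [0,0,0],
    [0,0,0],
    [0,0,0],
    [0,0,0],
    [0,0,0],
    [0,0,0],
    [0,0,0]
  ],
  "squeeze": 40
}}

```text
clock: 5.08
tcp_pos: [0.4771, -0.1527, 0.0652]
ee_rot: [-179.7, -44.9, 78.5]
wrist_force: [-0.5, -0.7, 4.1]
opening: 0.509
grasp_force: 42.0
```

Request:
{"api": "servo_tool", "payload": {
  "claw": [30,30,30,30,30,30,30,30],
  "travel": [
    [0,-0.004,0.015],
    [0,-0.004,0.015],
    [0,-0.004,0.015],
    [0,-0.004,0.015],
    [0,-0.004,0.015],
    [0,-0.004,0.015],
    [0,0,0],
    [0,0,0]
  ],
  "delta_rot": [
    [0,0,0],
    [0,0,0],
    [0,0,0],
    [0,0,0],
    [0,0,0],
    [0,0,0],
    [0,0,0],
    [0,0,0]
  ]
}}

```text
clock: 5.75
tcp_pos: [0.4768, -0.1767, 0.1545]
ee_rot: [-179.7, -44.9, 78.5]
wrist_force: [-0.4, 0.2, -0.8]
opening: 0.504
grasp_force: 41.6
```

```bash
python3 - <<'E'
from h import *
show()
E
```

```text
t 5.75 tcp [ 0.4768 -0.1767  0.1545] toolz [ 0.135  0.692 -0.709] tooly [ 0.981 -0.196 -0.004] grasp [ 0.4841 -0.1393  0.1162] open 0.504 gf 41.6 F [-0.4  0.2 -0.8] q [ 61.  25. -27. 106. -31.  74.  37.]
```

Request:
{"api": "servo_tool", "payload": {
  "claw": [30,30,30,30,30,30,30,30,30,30,30,30,30,30,30,30,30,30],
  "travel": [
    [0.001,0.005,0.002],
    [0.001,0.005,0.002],
    [0.001,0.005,0.002],
    [0.001,0.005,0.002],
    [0.001,0.005,0.002],
    [0.001,0.005,0],
    [0.001,0.005,0],
    [0.001,0.005,0],
    [0.001,0.005,0],
    [0.001,0.005,0],
    [0.001,0.005,0],
    [0.001,0.005,0],
    [0.001,0.005,0],
    [0.001,0.005,0],
    [0.001,0.005,0],
    [0,0,0],
    [0,0,0],
    [0,0,0]
  ],
  "delta_rot": [
    [-0.1027,0.0199,0],
    [-0.1027,0.0199,0],
    [-0.1027,0.0199,0],
    [-0.1027,0.0199,0],
    [-0.1027,0.0199,0],
    [-0.1027,0.0199,0],
    [-0.1027,0.0199,0],
    [-0.1027,0.0199,0],
    [-0.1027,0.0199,0],
    [-0.1027,0.0199,0],
    [-0.1027,0.0199,0],
    [-0.1027,0.0199,0],
    [-0.1027,0.0199,0],
    [-0.1027,0.0199,0],
    [-0.1027,0.0199,0],
    [0,0,0],
    [0,0,0],
    [0,0,0]
  ]
}}

```text
clock: 7.25
tcp_pos: [0.4914, -0.1021, 0.1641]
ee_rot: [179.7, 44.8, 78.5]
wrist_force: [-0.8, -0.6, -0.2]
opening: 0.509
grasp_force: 41.6
```

```bash
python3 - <<'E'
from h import *
show()
o=[]
for n in("top","side"):
    c=vision.capture(n);P=pts(c);o.append(c["img"]);np.savez(n+"1.npz",img=c["img"],P=P)
    hsv=cv2.cvtColor(c["img"],cv2.COLOR_BGR2HSV)
    g=(hsv[...,0]>40)&(hsv[...,0]<85)&(hsv[...,1]>90)&(abs(P[...,0]-.49)<.08)&(abs(P[...,1]+.13)<.1)&(P[...,2]>.03)
    q=P[g]; print(n,len(q),np.percentile(q,[3,50,97],axis=0).round(4) if len(q) else "")
a,b=o
cv2.imwrite("pics/up1.png",np.hstack([cv2.resize(a[180:340,340:500],(400,400),interpolation=3),cv2.resize(b[120:280,300:460],(400,400),interpolation=3)]))
E
```

```text
t 7.25 tcp [ 0.4914 -0.1021  0.1641] toolz [-0.135 -0.692 -0.709] tooly [ 0.981 -0.195  0.004] grasp [ 0.4841 -0.1395  0.1258] open 0.509 gf 41.6 F [-0.8 -0.6 -0.2] q [ 13.  21. -29. 111.  49.  83. -49.]
top 1 [[ 0.4641 -0.0364  0.2324]
 [ 0.4641 -0.0364  0.2324]
 [ 0.4641 -0.0364  0.2324]]
side 55 [[ 0.4321 -0.1429  0.1527]
 [ 0.4642 -0.1301  0.1712]
 [ 0.4885 -0.0321  0.2217]]
```

View pics/up1.png

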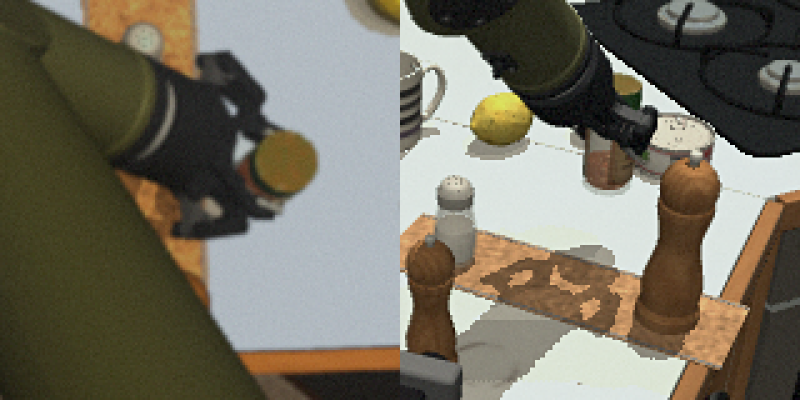

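```bash
python3 - <<'E'
from h import *
P=np.load("top1.npz")["P"]
q=P[237:251,446:462].reshape(-1,3); print("lid top",np.percentile(q,[10,50,90],axis=0).round(4))
m=P[225:262,438:472].reshape(-1,3); m=m[(m[:,2]>.15)]; m=m[(abs(m[:,2]-np.median(q[:,2]))<.006)]; print(cv2.minEnclosingCircle(m[:,:2].astype(np.float32)),len(m))
n,_=np.linalg.lstsq(np.c_[q[:,:2]-q[:,:2].mean(0),np.ones(len(q))],q[:,2],rcond=None)[:2]; print("tilt",n[:2])
# arm surface over a 7 cm square round the mill, and shaker
for nm,x,y in(("mill",.387,-.062),("shk",.597,-.057)):
    k=(abs(P[...,0]-x)<.05)&(abs(P[...,1]-y)<.05)&(P[...,2]>.19); print(nm,k.sum(),np.percentile(P[k][:,2],[1,50,99]).round(3) if k.sum() else "")
for z in (.25,.3,.35,.4,.45,.5):
    k=abs(P[...,2]-z)<.01; print(z,k.sum(),np.percentile(P[k],[5,95],axis=0).round(3).tolist())
S=np.load("side1.npz")["P"]; k=(S[...,2]>.2)&(abs(S[...,0]-.387)<.06)&(abs(S[...,1]+.05)<.1); print("side arm near mill",k.sum(),np.percentile(S[k][:,2],[0,5,50]) if k.any() else "")
E
```

```text
lid top [[nan nan nan]
 [nan nan nan]
 [nan nan nan]]
((0.0, 0.0), 0.0) 0
 ** On entry to DLASCL parameter number  4 had an illegal value
 ** On entry to DLASCL parameter number  4 had an illegal valueTraceback (most recent call last):
  File "<stdin>", line 5, in <module>
    x, resids, rank, s = _umath_linalg.lstsq(a, b, rcond,
                         ~~~~~~~~~~~~~~~~~~~^^^^^^^^^^^^^
                                             signature=signature)
                                             ^^^^^^^^^^^^^^^^^^^^
    raise LinAlgError("SVD did not converge in Linear Least Squares")
numpy.linalg.LinAlgError: SVD did not converge in Linear Least Squares
```

```bash
python3 - <<'E'
from h import *
P=np.load("top1.npz")["P"]
m=P[225:264,436:474].reshape(-1,3); m=m[m[:,2]>.14]
if len(m):
    print(np.percentile(m,[5,50,95],axis=0).round(4))
    z=np.percentile(m[:,2],60); k=m[abs(m[:,2]-z)<.006]; print(len(k),k.mean(0))
for nm,x,y in(("mill",.387,-.062),("shk",.597,-.057)):
    k=(abs(P[...,0]-x)<.05)&(abs(P[...,1]-y)<.05)&(P[...,2]>.19); print(nm,k.sum(),np.percentile(P[k][:,2],[1,50,99]).round(3) if k.sum() else "")
for z in (.25,.3,.35,.4,.45,.5):
    k=abs(P[...,2]-z)<.01; print(z,k.sum(),np.percentile(P[k],[5,95],axis=0).round(3).tolist() if k.any() else "")
S=np.load("side1.npz")["P"]; k=(S[...,2]>.18)&(abs(S[...,0]-.387)<.06)&(abs(S[...,1]+.05)<.1); print("side arm near mill",k.sum(),np.percentile(S[k][:,2],[0,5,50]) if k.any() else "")
E
```

```text
[[ 0.4598 -0.1573  0.1451]
 [ 0.4805 -0.1326  0.1737]
 [ 0.5124 -0.1135  0.1769]]
559 [ 0.48274492 -0.13818529  0.17454658]
mill 230 [0.19  0.563 0.579]
shk 42 [0.19  0.192 0.195]
0.25 6538 [[0.489, -0.054, 0.242], [0.809, 0.384, 0.257]]
0.3 467 [[0.483, -0.023, 0.291], [0.533, 0.006, 0.309]]
0.35 21564 [[0.765, -0.132, 0.344], [0.847, 0.557, 0.348]]
0.4 2558 [[0.486, 0.054, 0.391], [0.846, 0.567, 0.409]]
0.45 1394 [[0.445, 0.045, 0.441], [0.521, 0.106, 0.459]]
0.5 1574 [[0.384, 0.018, 0.491], [0.445, 0.081, 0.509]]
side arm near mill 296 [0.18024002 0.18314278 0.47509131]
```

Request:
{"api": "servo_tool", "payload": {
  "claw": [30,30,30,30,30,30,30,30,30,30,30,30,30,30,30,30,30,30],
  "travel": [
    [0.002,0.013,0],
    [0.002,0.013,0],
    [0.002,0.013,0],
    [0.002,0.013,0],
    [0.002,0.013,0],
    [0,0.013,0],
    [0,0,0],
    [0,0,-0.01],
    [0,0,-0.01],
    [0,0,-0.01],
    [0,0,-0.01],
    [0,0,-0.01],
    [0,0,-0.006],
    [0,0,-0.003],
    [0,0,-0.002],
    [0,0,-0.002],
    [0,0,0],
    [0,0,0]
  ],
  "delta_rot": [
    [0,0,0],
    [0,0,0],
    [0,0,0],
    [0,0,0],
    [0,0,0],
    [0,0,0],
    [0,0,0],
    [0,0,0],
    [0,0,0],
    [0,0,0],
    [0,0,0],
    [0,0,0],
    [0,0,0],
    [0,0,0],
    [0,0,0],
    [0,0,0],
    [0,0,0],
    [0,0,0]
  ]
}}

```text
clock: 8.85
tcp_pos: [0.5022, -0.0235, 0.1023]
ee_rot: [179.5, 45.0, 78.4]
wrist_force: [-0.5, -0.0, -2.0]
opening: 0.511
grasp_force: 41.6
```

```bash
python3 - <<'E'
from h import *
show()
o=[]
for n in("top","side"):
    c=vision.capture(n);P=pts(c);o.append(c["img"])
    if n=="top":
        m=P.reshape(-1,3); m=m[(abs(m[:,0]-.493)<.03)&(abs(m[:,1]+.065)<.03)&(m[:,2]>.09)&(m[:,2]<.125)]
        print(len(m),np.percentile(m,[5,50,95],axis=0).round(4) if len(m) else "")
a,b=o
cv2.imwrite("pics/place1.png",np.hstack([cv2.resize(a[180:340,340:500],(400,400),interpolation=3),cv2.resize(b[120:280,300:460],(400,400),interpolation=3)]))
E
```

```text
t 8.85 tcp [ 0.5022 -0.0235  0.1023] toolz [-0.133 -0.694 -0.708] tooly [ 0.981 -0.195  0.006] grasp [ 0.495  -0.0609  0.064 ] open 0.511 gf 41.6 F [-0.5 -0.  -2. ] q [  5.  30. -31. 108.  49.  84. -60.]
551 [[ 0.4705 -0.0801  0.0955]
 [ 0.4905 -0.059   0.1124]
 [ 0.5156 -0.04    0.1154]]
```

View pics/place1.png

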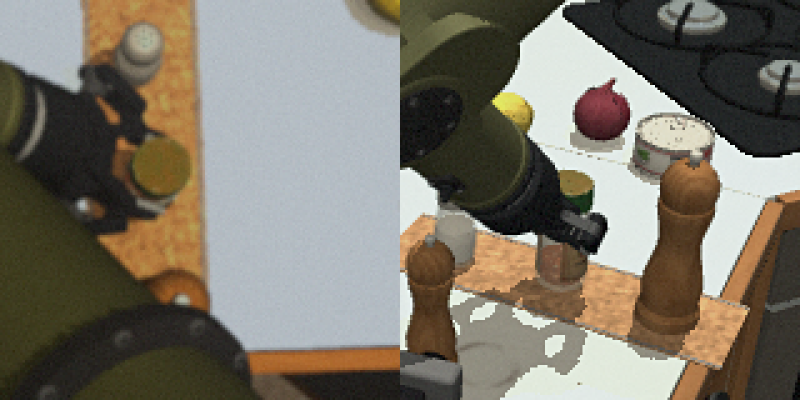

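The jar hangs upright over the free place, with its lid at (160,165) in the left crop, a few mm above the cork. Lowering slowly.

Request:
{"api": "servo_tool", "payload": {
  "claw": [30,30,30,30,30,30],
  "travel": [
    [0,0,-0.001],
    [0,0,-0.001],
    [0,0,-0.001],
    [0,0,-0.001],
    [0,0,0],
    [0,0,0]
  ],
  "delta_rot": [
    [0,0,0],
    [0,0,0],
    [0,0,0],
    [0,0,0],
    [0,0,0],
    [0,0,0]
  ]
}}

```text
clock: 9.45
tcp_pos: [0.5019, -0.0236, 0.0979]
ee_rot: [179.6, 45.0, 78.5]
wrist_force: [-0.8, 1.0, -1.9]
opening: 0.509
grasp_force: 41.6
```

Request:
{"api": "servo_tool", "payload": {
  "claw": [30,30,30,30],
  "travel": [
    [0,0,-0.001],
    [0,0,-0.001],
    [0,0,0],
    [0,0,0]
  ],
  "delta_rot": [
    [0,0,0],
    [0,0,0],
    [0,0,0],
    [0,0,0]
  ]
}}

```text
clock: 9.78
tcp_pos: [0.5019, -0.0236, 0.0959]
ee_rot: [179.6, 45.0, 78.5]
wrist_force: [0.5, -0.3, -0.5]
opening: 0.507
grasp_force: 41.6
```

Request:
{"api": "servo_tool", "payload": {
  "claw": [30,30,30,30],
  "travel": [
    [0,0,-0.001],
    [0,0,0],
    [0,0,0],
    [0,0,0]
  ],
  "delta_rot": [
    [0,0,0],
    [0,0,0],
    [0,0,0],
    [0,0,0]
  ]
}}

```text
clock: 10.12
tcp_pos: [0.502, -0.0235, 0.0949]
ee_rot: [179.5, 45.0, 78.4]
wrist_force: [0.2, 0.4, -2.0]
opening: 0.505
grasp_force: 41.6
```

```bash
python3 - <<'E'
from h import *
show()
P=pts(vision.capture("top")).reshape(-1,3); m=P[(abs(P[:,0]-.491)<.015)&(abs(P[:,1]+.06)<.015)&(P[:,2]>.09)&(P[:,2]<.125)]
print(len(m),np.percentile(m,[20,50,80],axis=0).round(4))
A=np.c_[m[:,:2]-m[:,:2].mean(0),np.ones(len(m))]; print(np.linalg.lstsq(A,m[:,2],rcond=None)[0])
E
```

```text
t 10.12 tcp [ 0.502  -0.0235  0.0949] toolz [-0.134 -0.694 -0.708] tooly [ 0.981 -0.195  0.006] grasp [ 0.4947 -0.061   0.0567] open 0.505 gf 41.6 F [ 0.2  0.4 -2. ] q [  5.  31. -30. 108.  50.  84. -61.]
254 [[ 0.4821 -0.069   0.1043]
 [ 0.4908 -0.0601  0.1057]
 [ 0.4999 -0.0509  0.1071]]
[ 0.02615715 -0.02899452  0.10565025]
```

Request:
{"api": "servo_tool", "payload": {
  "claw": [30,30,30,30],
  "travel": [
    [0,0,-0.001],
    [0,0,0],
    [0,0,0],
    [0,0,0]
  ],
  "delta_rot": [
    [0,0,0],
    [0,0,0],
    [0,0,0],
    [0,0,0]
  ]
}}

```text
clock: 10.5
tcp_pos: [0.5021, -0.0236, 0.0942]
ee_rot: [179.5, 45.0, 78.4]
wrist_force: [-0.4, 0.3, 1.3]
opening: 0.508
grasp_force: 41.8
```

Request:
{"api": "servo_tool", "payload": {
  "claw": [30,30,30,30],
  "travel": [
    [0,0,-0.001],
    [0,0,0],
    [0,0,0],
    [0,0,0]
  ],
  "delta_rot": [
    [0,0,0],
    [0,0,0],
    [0,0,0],
    [0,0,0]
  ]
}}

```text
clock: 10.83
tcp_pos: [0.5021, -0.0236, 0.0942]
ee_rot: [179.5, 45.1, 78.4]
wrist_force: [-1.7, 1.7, 6.5]
opening: 0.506
grasp_force: 42.3
```

Contact felt at 6.5 N. Opening and backing out along the tool axis.

Request:
{"api": "servo_tool", "payload": {
  "claw": [60,75,90,90,90,90,90,90,90,90,90,90,90,90,90,90,90,90],
  "travel": [
    [0,0,0],
    [0,0,0],
    [0,0,0],
    [0,0,0],
    [0,0,0],
    [0,0,0],
    [0,0,0],
    [0,0,0],
    [0.001,0.007,0.007],
    [0.001,0.007,0.007],
    [0.001,0.007,0.007],
    [0.002,0.01,0.01],
    [0.002,0.01,0.01],
    [0.002,0.014,0.014],
    [0.003,0.014,0.014],
    [0.003,0.014,0.014],
    [0.003,0.014,0.014],
    [0,0,0.02]
  ],
  "delta_rot": [
    [0,0,0],
    [0,0,0],
    [0,0,0],
    [0,0,0],
    [0,0,0],
    [0,0,0],
    [0,0,0],
    [0,0,0],
    [0,0,0],
    [0,0,0],
    [0,0,0],
    [0,0,0],
    [0,0,0],
    [0,0,0],
    [0,0,0],
    [0,0,0],
    [0,0,0],
    [0,0,0]
  ]
}}

```text
clock: 12.33
tcp_pos: [0.5199, 0.0775, 0.2106]
ee_rot: [179.7, 44.8, 78.8]
wrist_force: [-0.4, -0.0, 0.5]
opening: 0.899
grasp_force: 0.0
```

```bash
python3 - <<'E'
from h import *
show()
o=[]
for n in("top","side"):
    c=vision.capture(n);P=pts(c);o.append(c["img"]); np.savez(n+"2.npz",img=c["img"],P=P)
    P=P.reshape(-1,3)
    for nm,x,y,z0,z1 in(("jar",.491,-.06,.1,.115),("mill",.387,-.062,.14,.18),("shk",.597,-.057,.07,.1)):
        m=P[(abs(P[:,0]-x)<.035)&(abs(P[:,1]-y)<.035)&(P[:,2]>z0)&(P[:,2]<z1)]
        print(n,nm,len(m),np.median(m,0).round(4) if len(m) else "")
a,b=o
cv2.imwrite("pics/done1.png",np.hstack([cv2.resize(a[180:340,340:500],(400,400),interpolation=3),cv2.resize(b[120:280,300:460],(400,400),interpolation=3)]))
E
```

```text
t 12.33 tcp [0.5199 0.0775 0.2106] toolz [-0.131 -0.692 -0.71 ] tooly [ 0.982 -0.19   0.004] grasp [0.5128 0.0401 0.1723] open 0.899 gf 0.0 F [-0.4 -0.   0.5] q [ -1.  27. -35.  97.  43.  98. -57.]
top jar 438 [ 0.4917 -0.0623  0.1048]
top mill 605 [ 0.3874 -0.0613  0.1536]
top shk 237 [ 0.5963 -0.0565  0.0854]
side jar 174 [ 0.4882 -0.0607  0.1062]
side mill 335 [ 0.3856 -0.0543  0.1525]
side shk 154 [ 0.5967 -0.0512  0.0828]
```

View pics/done1.png

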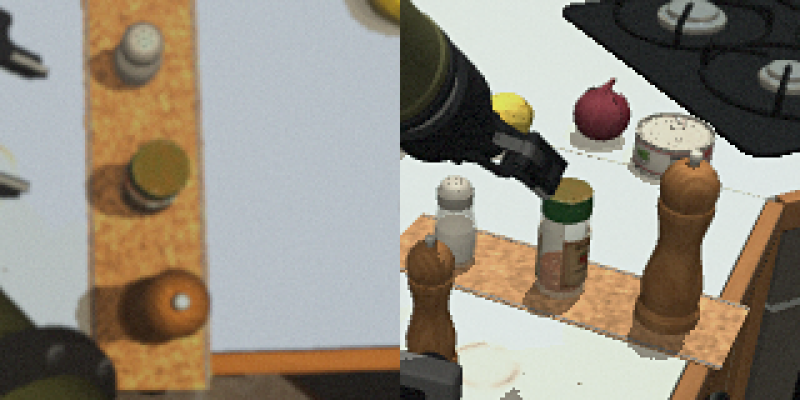

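The jar stands free in its place, with its lid at (160,160) in the left crop, and the mill and shaker haven't moved. Now to the post.

Request:
{"api": "servo_tool", "payload": {
  "claw": [100,100,100,100,100,100,100,100,100,100,100,100,100,100,100,100,100,100],
  "travel": [
    [0,0,0.03],
    [0,0,0.03],
    [0,0,0.03],
    [-0.005,0.02,0],
    [-0.005,0.02,0],
    [-0.005,0.02,0],
    [-0.005,0.02,0],
    [-0.005,0.02,0],
    [-0.005,0.02,0],
    [-0.005,0.02,0],
    [-0.005,0.02,0],
    [-0.006,0.02,0],
    [-0.006,0.02,0],
    [-0.006,0.02,0],
    [-0.005,0.005,0],
    [0,0,0],
    [0,0,0],
    [0,0,0]
  ],
  "delta_rot": [
    [0,0,0],
    [0.077,-0.0147,0],
    [0.077,-0.0147,0],
    [0.077,-0.0147,0],
    [0.077,-0.0147,0],
    [0.077,-0.0147,0],
    [0.077,-0.0147,0],
    [0.077,-0.0147,0],
    [0.077,-0.0147,0],
    [0.077,-0.0147,0],
    [0.077,-0.0147,0],
    [0,0,0.048],
    [0,0,0.048],
    [0,0,0.048],
    [0,0,0.048],
    [0,0,0],
    [0,0,0],
    [0,0,0]
  ],
  "squeeze": 60
}}

```text
clock: 13.93
tcp_pos: [0.4576, 0.2971, 0.2999]
ee_rot: [-180.0, 0.1, 89.5]
wrist_force: [-0.4, -1.2, -0.5]
opening: 1.0
grasp_force: 0.0
```

```bash
python3 - <<'E'
from h import *
show()
c=vision.capture("side");P=pts(c); q=P[250:330,270:335].reshape(-1,3); im=c["img"][250:330,270:335].reshape(-1,3)
q0=(abs(q[:,0]-.463)<.05)&(abs(q[:,1]-.303)<.03)&(q[:,2]>.122)&(q[:,2]<.17)
w=q0&(im.min(1)>110); b=q0&(im.max(1)<70)
for n,k in(("button",w),("black",b)): print(n,k.sum(),np.percentile(q[k],[3,50,97],axis=0).round(4) if k.any() else "")
t=b&(q[:,2]>.160); print("top black",t.sum(),np.percentile(q[t],[3,97],axis=0).round(4))
a=c["img"]; cv2.imwrite("pics/post1.png",cv2.resize(a[150:390,200:440],(600,600),interpolation=3))
E
```

```text
t 13.93 tcp [0.4576 0.2971 0.2999] toolz [-0.001 -0.002 -1.   ] tooly [ 1.    -0.009 -0.001] grasp [0.4576 0.2969 0.2459] open 1.0 gf 0.0 F [-0.4 -1.2 -0.5] q [  7.  10. -47.  97.   7.  76. -42.]
button 59 [[0.4438 0.2914 0.1523]
 [0.4477 0.3008 0.1577]
 [0.4803 0.3117 0.1597]]
black 670 [[0.4504 0.2901 0.1256]
 [0.4629 0.3153 0.1587]
 [0.4777 0.3189 0.1671]]
top black 322 [[0.4515 0.2889 0.161 ]
 [0.4781 0.3181 0.1674]]
```

View pics/post1.png

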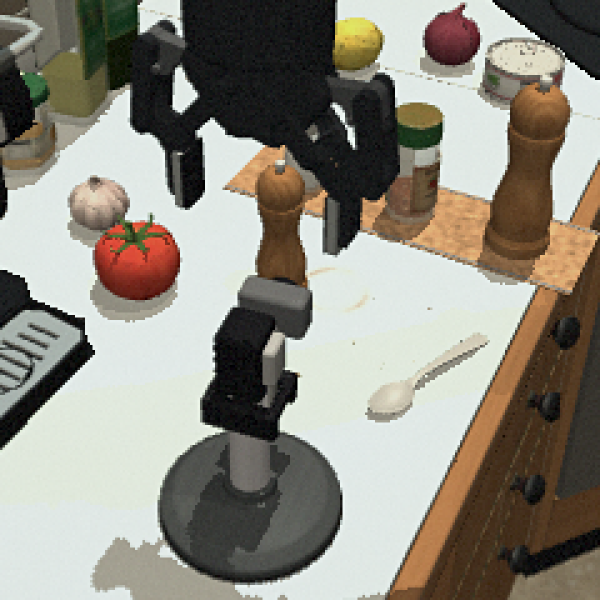

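The head is at (245,350) in the crop with its pale button at (272,365), and the gripper hangs above with one finger on each side. Descending to straddle button and back.

Request:
{"api": "servo_tool", "payload": {
  "claw": [100,100,100,100,100,100,100,100,100,100,100],
  "travel": [
    [0.005,0.0065,0],
    [0,0,-0.01],
    [0,0,-0.015],
    [0,0,-0.015],
    [0,0,-0.015],
    [0,0,-0.015],
    [0,0,-0.015],
    [0,0,-0.01],
    [0,0,-0.008],
    [0,0,0],
    [0,0,0]
  ],
  "delta_rot": [
    [0,0,0],
    [0,0,0],
    [0,0,0],
    [0,0,0],
    [0,0,0],
    [0,0,0],
    [0,0,0],
    [0,0,0],
    [0,0,0],
    [0,0,0],
    [0,0,0]
  ]
}}

```text
clock: 14.9
tcp_pos: [0.462, 0.305, 0.1967]
ee_rot: [-179.9, 0.0, 89.7]
wrist_force: [-0.0, -0.2, 0.2]
opening: 1.0
grasp_force: 0.0
```

Request:
{"api": "servo_tool", "payload": {
  "claw": [60,50,45,40,35,30,25,20,15,15,15,15,15,15],
  "travel": [
    [0,0,0],
    [0,0,0],
    [0,0,0],
    [0,0,0],
    [0,0,0],
    [0,0,0],
    [0,0,0],
    [0,0,0],
    [0,0,0],
    [0,0,0],
    [0,0,0],
    [0,0,0],
    [0,0,0],
    [0,0,0]
  ],
  "delta_rot": [
    [0,0,0],
    [0,0,0],
    [0,0,0],
    [0,0,0],
    [0,0,0],
    [0,0,0],
    [0,0,0],
    [0,0,0],
    [0,0,0],
    [0,0,0],
    [0,0,0],
    [0,0,0],
    [0,0,0],
    [0,0,0]
  ]
}}

```text
clock: 16.07
tcp_pos: [0.4648, 0.3052, 0.1988]
ee_rot: [179.7, -0.1, 89.7]
wrist_force: [5.7, 0.1, 2.4]
opening: 0.37
grasp_force: 58.4
```

```bash
python3 - <<'E'
from h import *
show()
E
```

```text
t 16.07 tcp [0.4648 0.3052 0.1988] toolz [ 0.006  0.001 -1.   ] tooly [ 1.    -0.006  0.006] grasp [0.4651 0.3053 0.1448] open 0.37 gf 58.4 F [5.7 0.1 2.4] q [  4.  16. -46. 103.  13.  66. -47.]
```

Request:
{"api": "servo_tool", "payload": {
  "claw": [15,15,15,15,15,15,15,15],
  "travel": [
    [0.002,0,0],
    [0,0,0.002],
    [0,0,0.004],
    [0,0,0.005],
    [0,0,0.005],
    [0,0,0.005],
    [0,0,0],
    [0,0,0]
  ],
  "delta_rot": [
    [0,0,0],
    [0,0,0],
    [0,0,0],
    [0,0,0],
    [0,0,0],
    [0,0,0],
    [0,0,0],
    [0,0,0]
  ],
  "squeeze": 60
}}

```text
clock: 16.73
tcp_pos: [0.4651, 0.3051, 0.2183]
ee_rot: [179.9, -0.0, 89.7]
wrist_force: [6.1, 1.0, -1.8]
opening: 0.367
grasp_force: 58.8
```

```bash
python3 - <<'E'
from h import *
show()
P=pts(vision.capture("side")).reshape(-1,3); m=P[(abs(P[:,0]-.463)<.03)&(P[:,1]>.236)&(P[:,1]<.262)&(P[:,2]>.125)&(P[:,2]<.3)]
print("camera top z",len(m),np.percentile(m[:,2],[50,95]) if len(m) else "")
E
```

```text
t 16.73 tcp [0.4651 0.3051 0.2183] toolz [ 0.002  0.    -1.   ] tooly [ 1.    -0.005  0.002] grasp [0.4653 0.3051 0.1643] open 0.367 gf 58.8 F [ 6.1  1.  -1.8] q [  4.  15. -46. 102.  12.  68. -46.]
camera top z 69 [0.17033255 0.17245214]
```

The head rises with the gripper (camera top 151 → 172 mm). Pulling on.

Request:
{"api": "servo_tool", "payload": {
  "claw": [15,15,15,15,15,15,15,15,15,15,15],
  "travel": [
    [0,0,0.005],
    [0,0,0.005],
    [0,0,0.005],
    [0,0,0.005],
    [0,0,0.005],
    [0,0,0.005],
    [0,0,0.005],
    [0,0,0.003],
    [0,0,0],
    [0,0,0],
    [0,0,0]
  ],
  "delta_rot": [
    [0,0,0],
    [0,0,0],
    [0,0,0],
    [0,0,0],
    [0,0,0],
    [0,0,0],
    [0,0,0],
    [0,0,0],
    [0,0,0],
    [0,0,0],
    [0,0,0]
  ]
}}

```text
clock: 17.7
tcp_pos: [0.4649, 0.3049, 0.2555]
ee_rot: [179.9, 0.0, 89.7]
wrist_force: [6.5, 1.5, -4.2]
opening: 0.362
grasp_force: 59.4
```

Request:
{"api": "servo_tool", "payload": {
  "claw": [15,15,15,15,15,15,15,15,15,15,15,15,15,15],
  "travel": [
    [0,0,0.005],
    [0,0,0.005],
    [0,0,0.005],
    [0,0,0.005],
    [0,0,0.005],
    [0,0,0.005],
    [0,0,0.005],
    [0,0,0.005],
    [0,0,0.005],
    [0,0,0.005],
    [0,0,0.002],
    [0,0,0],
    [0,0,0],
    [0,0,0]
  ],
  "delta_rot": [
    [0,0,0],
    [0,0,0],
    [0,0,0],
    [0,0,0],
    [0,0,0],
    [0,0,0],
    [0,0,0],
    [0,0,0],
    [0,0,0],
    [0,0,0],
    [0,0,0],
    [0,0,0],
    [0,0,0],
    [0,0,0]
  ]
}}

```text
clock: 18.87
tcp_pos: [0.4649, 0.3048, 0.307]
ee_rot: [180.0, 0.0, 89.7]
wrist_force: [6.8, 2.2, -5.4]
opening: 0.367
grasp_force: 59.5
```

```bash
python3 - <<'E'
from h import *
show()
P=pts(vision.capture("side")).reshape(-1,3); m=P[(abs(P[:,0]-.463)<.03)&(P[:,1]>.236)&(P[:,1]<.262)&(P[:,2]>.125)&(P[:,2]<.35)]
print("camera top z",len(m),np.percentile(m[:,2],[50,95]) if len(m) else "")
E
```

```text
t 18.87 tcp [0.4649 0.3048 0.307 ] toolz [ 0.001 -0.    -1.   ] tooly [ 1.    -0.006  0.001] grasp [0.4649 0.3048 0.253 ] open 0.367 gf 59.5 F [ 6.8  2.2 -5.4] q [  6.  11. -47.  95.   8.  77. -43.]
camera top z 55 [0.25967577 0.26090481]
```

Request:
{"api": "servo_tool", "payload": {
  "claw": [15,15,15,15,15,15,15,15],
  "travel": [
    [0,0,0.001],
    [0,0,0.001],
    [0,0,0.001],
    [0,0,0],
    [0,0,0],
    [0,0,0],
    [0,0,0],
    [0,0,0]
  ],
  "delta_rot": [
    [0,0,0],
    [0,0,0],
    [0,0,0],
    [0,0,0],
    [0,0,0],
    [0,0,0],
    [0,0,0],
    [0,0,0]
  ]
}}

```text
clock: 19.58
tcp_pos: [0.4648, 0.3046, 0.3092]
ee_rot: [-180.0, 0.0, 89.7]
wrist_force: [7.3, 2.3, -8.6]
opening: 0.369
grasp_force: 59.8
```

```bash
python3 - <<'E'
from h import *
show()
c=vision.capture("side"); P=pts(c).reshape(-1,3); m=P[(abs(P[:,0]-.463)<.03)&(P[:,1]>.236)&(P[:,1]<.262)&(P[:,2]>.125)&(P[:,2]<.35)]
print("camera top z",len(m),np.percentile(m[:,2],[50,95]) if len(m) else "")
cv2.imwrite("pics/end.png",cv2.resize(c["img"][130:390,200:460],(600,600),interpolation=3))
E
```

```text
t 19.58 tcp [0.4648 0.3046 0.3092] toolz [-0. -0. -1.] tooly [ 1.    -0.005 -0.   ] grasp [0.4648 0.3046 0.2552] open 0.369 gf 59.8 F [ 7.3  2.3 -8.6] q [  6.  11. -47.  95.   8.  78. -43.]
camera top z 54 [0.26194501 0.26278589]
```

View pics/end.png

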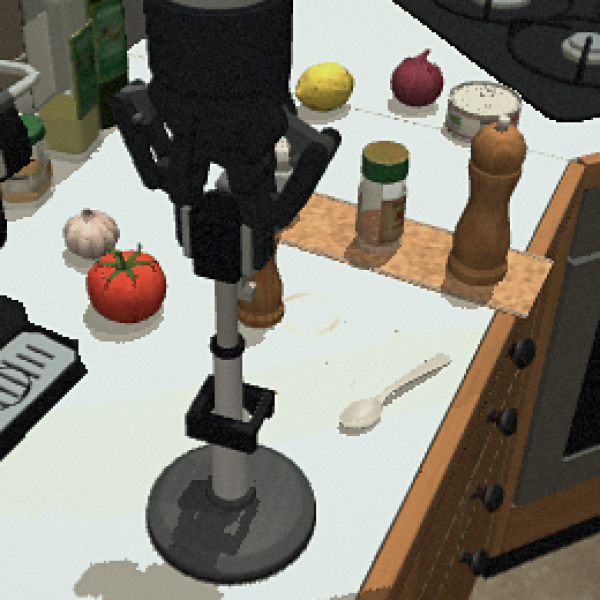

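Both tubes are visibly out, with the joint ring at (227,345). Pulling slightly more to rest firmly against the hard stop.

Request:
{"api": "servo_tool", "payload": {
  "claw": [15,15,15,15,15,15,15,15],
  "travel": [
    [0,0,0.001],
    [0,0,0.001],
    [0,0,0],
    [0,0,0],
    [0,0,0],
    [0,0,0],
    [0,0,0],
    [0,0,0]
  ],
  "delta_rot": [
    [0,0,0],
    [0,0,0],
    [0,0,0],
    [0,0,0],
    [0,0,0],
    [0,0,0],
    [0,0,0],
    [0,0,0]
  ]
}}

```text
clock: 20.3
tcp_pos: [0.4647, 0.3043, 0.3095]
ee_rot: [-179.9, 0.0, 89.7]
wrist_force: [9.6, 3.1, -17.9]
opening: 0.363
grasp_force: 60.6
```

The tool moved up only 0.3 mm and the force rose to 18 N, so the post is at the second stop.

```bash
python3 -c "
from h import *
show(); print(workorder.hand_in())"
```

```text
t 20.3 tcp [0.4647 0.3043 0.3095] toolz [-0.001 -0.001 -1.   ] tooly [ 1.    -0.005 -0.001] grasp [0.4646 0.3043 0.2555] open 0.363 gf 60.6 F [  9.6   3.1 -17.9] q [  6.  11. -47.  95.   8.  78. -43.]
the job is handed in; nothing more can be done
None
```

I handed the job in at 20.3 s of the 72 s allowed, with no verdict returned: the spice jar stands upright and free in its place on the runner, the mill and shaker are where they were, and the arm is holding the post head at the second stop with the button squeezed in.

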